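# Take the chassis out of the sprung jig and ease the stop home

### The job

Take the bare car chassis out of the aluminium chassis jig: gripping it by its motor, push it against the sprung stop until its tail is out from under the lip of the rear fence, lift it just above the fence, and walk it back over the fence so that the sprung stop follows the nose slowly all the way home and never snaps back. Then set the chassis down gently in the shallow wooden tray, flat and right way up, and let go. Leave the other things on the shelf alone.

Things in the scene. Friction and masses are not known exactly. Their poses are not given: they have to be found in the camera images.
- jig: Aluminium chassis jig fixed to the shelf: plate 220 (x) x 100 x 12 mm, so its bed is at z = 12 mm; a low lipped fence at the -x end, a sprung sliding stop in the +x half, springs and two rods running from it to a fixed block 30 mm high at x = 90 to 104 mm. Origin: centre of the plate's underside, z up, x from the fence towards the stop.
- jig_fence (a point): Foot of the fence's inner face (it looks to jig +x), at bed height: x = -91, y = 0, z = 12 mm in the jig's frame, axes as the jig's. The fence is 50 mm wide (y), 10 mm thick, and its top is 11 mm above the bed. Its lip overhangs the bed from here to x = -85 mm, its underside 7 mm above the bed.
- stop (a joint): Travel of the sprung stop along jig +x in m: 0 = home, 0.055 = fully in. At the start the clamped chassis holds it at about 0.030. The spring pushes it home with 3 N at 0, 7.5 N at 0.030, 11 N at 0.055, hardly damped: let go, it snaps back at up to 1 m/s or more. It must not return faster than 0.25 m/s; 0.02 to 0.05 m/s is a safe pace.
- stop_face (a point): Middle of the top edge of the stop's flat face that bears on the chassis nose; moves with the stop (x = 1 mm in the jig's frame when home). The stop is an aluminium block 56 mm wide (y) and 14 mm thick (x); its face reaches from 1 to 45 mm above the bed, where this point is. Axes as the jig's.
- chassis: Loose bare 1:24 car chassis, about 0.17 kg: brass pan 122 (x) x 68 (y) x 4 mm, nose to +x with a bumper 40 mm wide and 14 mm high, motor in the middle, thin axles and gear up to 20 mm high. Origin: centre of the underside, z up. Clamped in the jig, lying on the bed, axes as the jig's, within 3 mm of the jig's centre line: origin at x = -30 mm in the jig's frame.
- motor (a point): Centre of the chassis's steel motor can, the place to grip: 44 mm long (x), 30 mm wide (y), 30 mm high, from 4 to 34 mm above the chassis's underside. This point is at x = -5, y = 0, z = 19 mm in the chassis's frame, axes as the chassis's. Grip across y, with the fingertips some 4 mm clear of the pan.
- tail (a point): Middle of the chassis's tail end at its underside: x = -61 mm in the chassis's frame. The tail is a tongue 30 mm wide and 4 mm thick; at the start it is pressed against the fence's inner face, under the lip, so it must go at least 6 mm towards jig +x before it can be lifted.
- tray: Shallow open wooden tray fixed to the shelf, outside 192 (x) x 142 (y) x 12 mm high, walls 6 mm, floor 6 mm thick. Origin: centre of its underside; the inside floor is 6 mm above it. x is its long side. The chassis goes in along the length, either way round.
- pylon: Orange plastic marshal's pylon (cone), base 64 mm across, 70 mm high; leave alone. Origin under its centre.
- tin: Squat metal tin with screw cap, 60 mm across, 42 mm high; leave alone. Origin under its centre.
- controller: Yellow plastic hand controller lying down, about 150 mm long (x), 40 mm wide, 36 mm high; leave alone. Origin under its middle.
- tyre: Black spare tyre lying flat beside the jig, 26 mm across, 14 mm high; leave alone.
- tyre2: Black spare tyre lying flat beside the tray, 26 mm across, 14 mm high; leave alone.
- screwdriver: Screwdriver 160 mm long lying on the shelf; leave alone. Origin under its middle.

How it is judged:
By the outcome, as a careful person would: the job done as asked, in the order asked, and still so for the second after the job is handed in, with the robot touching nothing.
It also fails if it takes over 45 s, if anything falls off the work surface, if the arm or the gripper's body presses on something with over 40 N, if the wrist force passes 120 N, or if a joint passes its speed limit or range.

### The arm

A 6-joint arm with a two-finger parallel gripper is mounted at the origin on the work surface. World frame = base frame: x ahead of the robot, y to its left, z up, the work surface at z = 0. Lengths are in m, angles in degrees, forces in N, time in s.
With the tool pointing down it reaches from about 0.375 to 0.75 m from the base axis. Payload 9 kg.
Tool frame: the origin (TCP) lies midway between the tips of the shut fingers; the grasp point (between the pads) lies 19 mm behind it (robot.hold_point_z is the distance from the TCP to the grasp point, in m); z points along the fingers, y is the line along which they close (so a half turn about z gives the same grasp; the last joint's range is limited). The gripper opens to 85 mm and grips with 20 to 120 N. Pads are 22 mm wide; open, the fingers measure 114 mm over their backs; the gripper's body (76 mm by 85 mm) begins 54 mm behind the grasp point. The pads swing forward as they close: fully open they stand 13 mm farther back than shut.
Start: joints at [54.563, 5.964, 5.575, 89.605, 0, 77.527], TCP at [0.234, 0.552, 0.231] pointing down, gripper open.
Joint ranges: [-171.21, 171.21], [-48.23, 106.86], [-62.78, 66.21], [-105.2, 120.99], [-86.42, 89.51], [-180, 180]. Speed limits (degrees/s): [127.2, 127.2, 147.25, 180, 180, 180].

### API

Orientations are given as [roll, pitch, yaw] about the fixed x, y, z axes, in that order (R = Rz(yaw) Ry(pitch) Rx(roll)).
In Python, from plant import robot, fingers, grab_frame, get_calibration, cut_out, mark_of gives the robot as it stands. Calls block until the motion is done:
- robot.move_pose(position, orientation): joint-space move of the TCP to a pose.
- robot.line_to(position, vel=0.15, rotation=None, guard=None): straight line of the TCP; rotation=None keeps the orientation; vel is the mean speed in m/s. With guard (N) it stops when the force on the tool has changed by that much, and returns True; else False.
- robot.goto_joints(angles): joint-space move.
- fingers.set_gripper(opening): finger opening in m; the grip force is fixed at half the most; returns when the fingers have stopped.
- robot.pause(seconds).
- robot.ik(position, orientation): joint angles nearest the present ones, or None.
- grab_frame(name): name is "scene" or "top" or "wrist"; returns the picture (420x560x3 uint8, blue, green, red); there is no depth.
- get_calibration(name): a dict with "vertical_fov" (degrees; the focal length in pixels is half the picture's height over the tangent of half this angle, whatever the lens; pixels are square), "cx", "cy" (the principal point, pixels), "rvec" (rotation vector, rad) and "tvec" (3), from world to camera coordinates, as OpenCV has them. Camera axes: x right, y down, z forward; pixel columns grow to the right and rows downward; lengths in m; the calibration is good to about 2 mm. A picture is of the moment at which its call begins: read the wrist's pose just before it. get_calibration takes no time and is no camera call; for the wrist camera it gives the pose at the moment of the call.
A pose or a line that the arm cannot do raises robot.IKError and nothing moves.
- robot.job_done(): hands the job in; it is judged then, once.
Trained networks look in the newest picture that a camera, given by its name, has taken for a name from the list of things; names that differ only in an ending like _2 or _b are one class to them, and where a whole thing is asked for, a point or a joint stands for the part that bears it (a point fixed in the world has none). Each returns a list of dicts, best first, with "confidence" (0 to 1); they miss things now and then, are a little off and sometimes report something else, mostly with a low value. They report only what shows in the picture. A call takes as long as a camera call.
- cut_out(camera, target): "pixels" (420x560 bool, what is visible of it) and "uv" ([column, row] in pixels, amid what is visible of it).
- mark_of(camera, target): "uv" ([column, row] in pixels: a listed point, or the origin of a listed thing).
Readings, each from a call of its own:
- robot.get_time(): time.
- robot.get_q(): joint angles.
- robot.get_qvel(): joint speeds.
- robot.get_joint_torque(): joint torques, N m.
- robot.get_tool_pos(): TCP position.
- robot.get_tcp_rot(): TCP orientation.
- robot.get_ft_force(): force on the tool from outside, world axes, zero at the start.
- robot.get_torque(): the same for the moment, N m.
- robot.get_gripper_width(): finger opening in m.
- robot.get_gripper_force(): force on a finger pad.
Only numpy, scipy, OpenCV 4.12 (cv2) and the standard library are available. Lean on these libraries where they do the work, as an engineer would, in place of code of your own. Each camera call takes 0.05 s, during which the arm holds its last target. There are 200 camera calls.

## Working session

There is one attempt and no reset: what is moved stays moved. The work goes in short steps, each a Python script; the robot and the scene stay as the last script left them, time stands still between calls to the robot, and variables do not carry over. Pictures are saved under pics/ and viewed, at most 10 in all, crops included, and the job is handed in when it is done.

```bash
ls; mkdir -p pics; cat > h.py <<'E'
import numpy as np, cv2
from plant import robot, fingers, grab_frame, get_calibration, cut_out, mark_of
def cal(n):
    c=get_calibration(n); f=210/np.tan(np.radians(c["vertical_fov"])/2)
    K=np.array([[f,0,c["cx"]],[0,f,c["cy"]],[0,0,1.]])
    R=cv2.Rodrigues(np.array(c["rvec"],float))[0]; t=np.array(c["tvec"],float).ravel()
    return K,R,t
def ray(C,uv,z):
    K,R,t=C; d=R.T@np.linalg.inv(K)@np.array([uv[0],uv[1],1.]); o=-R.T@t
    return o+d*(z-o[2])/d[2]
def proj(C,p):
    K,R,t=C; q=K@(R@np.asarray(p)+t); return q[:2]/q[2]
E
python3 - <<'E'
from h import *
for n in ["scene","top"]:
    im=grab_frame(n); cv2.imwrite(f"pics/{n}0.png",im); C=cal(n)
    print(n,get_calibration(n), -C[1].T@C[2])
    for t,z in [("motor",.031),("tail",.012),("stop_face",.057),("jig_fence",.012),("chassis",.012),("jig",0),("tray",0)]:
        print(t,[(np.round(d["uv"],1).tolist(),round(d["confidence"],2),np.round(ray(C,d["uv"],z),4).tolist()) for d in mark_of(n,t)[:2]])
print(robot.get_time(),robot.get_tool_pos(),robot.get_tcp_rot(),robot.hold_point_z)
E
```

```text
pics
plant.py
scene {'vertical_fov': 56.07880397671216, 'cx': 281.3297150639807, 'cy': 207.8552021120075, 'rvec': array([ 2.1744115 ,  0.66343297, -0.30457267]), 'tvec': array([-0.46795397, -0.1233187 ,  1.24269469])} [ 0.96256749 -0.60877483  0.69378351]
motor [([239.5, 260.8], 0.84, [0.5431, -0.143, 0.031])]
tail [([323.4, 195.6], 0.64, [0.5715, 0.2023, 0.012]), ([257.8, 253.6], 0.6, [0.5527, -0.0867, 0.012])]
stop_face [([213.6, 267.2], 0.73, [0.5251, -0.2072, 0.057])]
jig_fence [([254.9, 252.7], 0.83, [0.5452, -0.0882, 0.012])]
chassis [([237.5, 267.1], 0.96, [0.5396, -0.1477, 0.012])]
jig [([229.0, 280.9], 0.69, [0.5424, -0.1831, 0.0]), ([167.1, 391.5], 0.64, [0.6132, -0.4395, 0.0])]
tray [([325.9, 195.4], 0.76, [0.5701, 0.2216, 0.0])]
top {'vertical_fov': 46.96778500200131, 'cx': 279.61267747707296, 'cy': 212.00606171372334, 'rvec': array([ 2.17670933, -2.11196036,  0.18047639]), 'tvec': array([-8.26892038e-04,  5.72794425e-01,  1.44233487e+00])} [0.33965144 0.02905041 1.51400693]
motor [([330.2, 224.4], 0.63, [0.5408, -0.1415, 0.031]), ([421.6, 203.0], 0.18, [0.6172, -0.4268, 0.031])]
tail [([312.4, 219.6], 0.96, [0.5569, -0.0875, 0.012])]
stop_face [([352.5, 225.3], 0.66, [0.5366, -0.2065, 0.057]), ([312.3, 223.3], 0.29, [0.539, -0.0839, 0.057])]
jig_fence [([308.7, 220.0], 0.68, [0.5552, -0.0759, 0.012])]
chassis [([331.7, 228.9], 0.84, [0.5293, -0.1485, 0.012])]
jig [([339.1, 226.8], 0.86, [0.5382, -0.1733, 0.0])]
tray [([211.6, 213.8], 0.73, [0.5672, 0.231, 0.0])]
0.8 [0.23410186 0.55246817 0.23130448] [1.79997352e+02 6.46384913e-04 1.57033915e+02] 0.0187
```

```bash
python3 - <<'E'
import cv2,numpy as np
a=cv2.imread("pics/scene0.png");b=cv2.imread("pics/top0.png")[130:330,140:460]
cv2.imwrite("pics/a1.png",a);cv2.imwrite("pics/b1.png",cv2.resize(b,None,fx=2.5,fy=2.5))
E
```

```text
(no output)
```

View pics/a1.png

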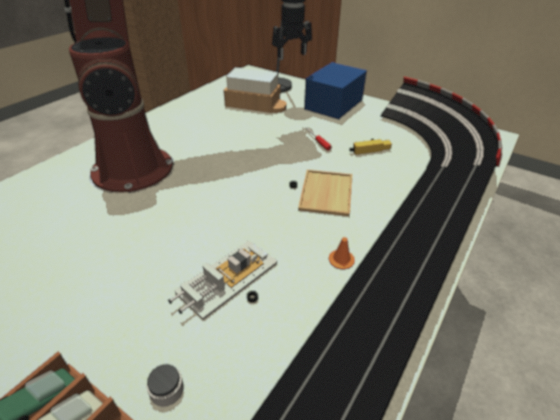

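View pics/b1.png

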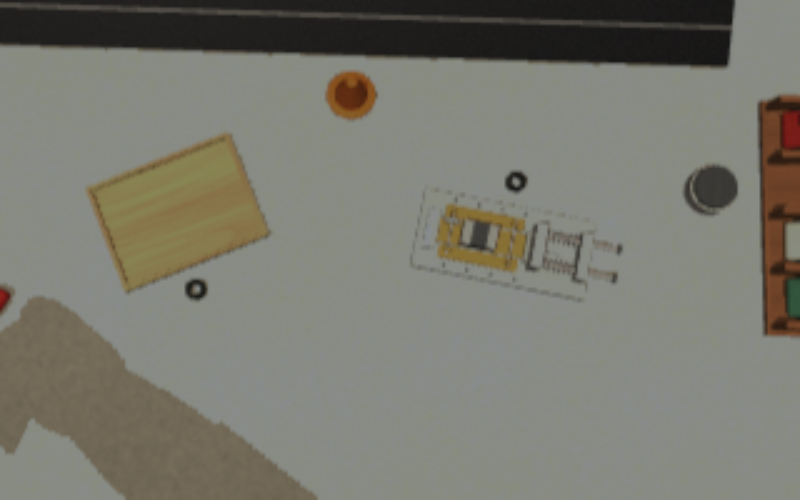

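```bash
python3 - <<'E'
from h import *
def look(n,ts):
    im=grab_frame("wrist"); C=cal("wrist"); cv2.imwrite(f"pics/{n}.png",im)
    print(n,robot.get_tool_pos(),"cam",np.round(-C[1].T@C[2],3),"fwd",np.round(C[1][2],2))
    for t,z in ts:
        print(t,[(np.round(d["uv"],1).tolist(),round(d["confidence"],2),np.round(ray(C,d["uv"],z),4).tolist()) for d in mark_of("wrist",t)[:2]])
    return C
robot.move_pose([.50,.226,.33],[180,0,112])
C=look("tray1",[("tray",0)])
d=cut_out("wrist","tray")
if d:
    m=d[0]["pixels"].astype(np.uint8); c=max(cv2.findContours(m,0,2)[0],key=cv2.contourArea).reshape(-1,2)
    w=np.array([ray(C,p,.012)[:2] for p in c],np.float32); print(d[0]["confidence"],cv2.minAreaRect(w), m.sum(), c.min(0),c.max(0))
robot.move_pose([.47,-.15,.30],[180,0,79])
look("jig1",[("motor",.031),("tail",.012),("stop_face",.057),("jig_fence",.012),("chassis",.012),("jig",0)])
robot.move_pose([.54,-.15,.30],[180,0,79])
look("jig2",[("motor",.031),("tail",.012),("stop_face",.057),("jig_fence",.012),("chassis",.012),("jig",0)])
print(robot.get_q(),robot.get_time())
E
```

```text
tray1 [0.4995345  0.22688324 0.32974987] cam [0.473 0.29  0.473] fwd [ 0.1  -0.25 -0.96]
tray [([327.1, 181.7], 0.76, [0.5663, 0.2392, 0.0])]
0.88 ((0.5636293888092041, 0.23455026745796204), (0.1422802060842514, 0.19320078194141388), 23.830617904663086) 13050 [274 114] [377 248]
jig1 [ 0.47042159 -0.14911698  0.30020524] cam [ 0.482 -0.082  0.443] fwd [-0.05 -0.26 -0.96]
motor []
tail [([335.8, 120.4], 0.83, [0.5518, -0.091, 0.012])]
stop_face [([334.3, 222.1], 0.58, [0.5251, -0.2107, 0.057])]
jig_fence [([335.8, 119.1], 0.75, [0.5521, -0.0894, 0.012])]
chassis [([334.8, 166.6], 0.59, [0.542, -0.1493, 0.012]), ([336.4, 118.6], 0.57, [0.5529, -0.089, 0.012])]
jig [([332.8, 184.9], 0.86, [0.5372, -0.1757, -0.0])]
jig2 [ 0.53987712 -0.14975172  0.29968425] cam [ 0.552 -0.083  0.443] fwd [-0.05 -0.26 -0.96]
motor [([282.0, 172.9], 0.86, [0.541, -0.142, 0.031]), ([280.1, 129.1], 0.37, [0.549, -0.0884, 0.031])]
tail [([281.5, 131.5], 0.86, [0.55, -0.092, 0.012]), ([281.9, 231.1], 0.73, [0.5248, -0.2252, 0.012])]
stop_face [([282.0, 228.2], 0.88, [0.5285, -0.2065, 0.057])]
jig_fence [([280.6, 132.5], 0.95, [0.5487, -0.093, 0.012])]
chassis [([283.8, 176.4], 0.71, [0.542, -0.1498, 0.012])]
jig [([282.0, 195.6], 0.57, [0.5341, -0.1777, 0.0])]
[-2.89212639e+01  5.24790486e-01  7.18840624e+00  9.66200008e+01
 -8.11704377e-04  7.21029550e+01] 5.0333
```

```bash
python3 - <<'E'
from h import *
robot.line_to([.54,-.19,.24])   # closer look, camera trails in +y
im=grab_frame("wrist"); C=cal("wrist"); cv2.imwrite("pics/jig3.png",cv2.resize(im[50:350,80:480],None,fx=2,fy=2,interpolation=cv2.INTER_CUBIC))
for t,z in [("motor",.031),("tail",.012),("stop_face",.057),("jig_fence",.012),("chassis",.012),("jig",0)]:
    print(t,[(np.round(d["uv"],1).tolist(),round(d["confidence"],2),np.round(ray(C,d["uv"],z),4).tolist()) for d in mark_of("wrist",t)[:2]])
for t,z in [("chassis",.016),("jig",.012),("stop",.057)]:
    d=cut_out("wrist",t)
    if d:
        m=d[0]["pixels"].astype(np.uint8); c=max(cv2.findContours(m,0,2)[0],key=cv2.contourArea).reshape(-1,2)
        w=np.array([ray(C,p,z)[:2] for p in c],np.float32); print(t,d[0]["confidence"],cv2.minAreaRect(w),m.sum(),c.min(0),c.max(0))
print(robot.get_time())
E
```

```text
motor [([273.1, 143.1], 0.65, [0.5402, -0.1407, 0.031])]
tail [([274.8, 92.5], 0.64, [0.5519, -0.0895, 0.012])]
stop_face [([273.8, 211.0], 0.78, [0.528, -0.2078, 0.057])]
jig_fence [([273.8, 91.7], 0.6, [0.551, -0.0885, 0.012])]
chassis [([273.8, 148.9], 0.59, [0.539, -0.1481, 0.012])]
jig [([276.7, 172.6], 0.8, [0.5365, -0.1768, 0.0])]
chassis 0.55 ((0.5396503210067749, -0.15138128399848938), (0.11823626607656479, 0.0677265152335167), 80.14260864257812) 5737 [243  96] [305 203]
jig 0.93 ((0.5313014388084412, -0.19900155067443848), (0.2654622197151184, 0.1017596572637558), 80.37413787841797) 11599 [226  71] [320 295]
stop 0.96 ((0.5284675359725952, -0.21188008785247803), (0.02730555459856987, 0.05491843819618225), 78.99701690673828) 1421 [249 202] [301 227]
6.1667
```

View pics/jig3.png

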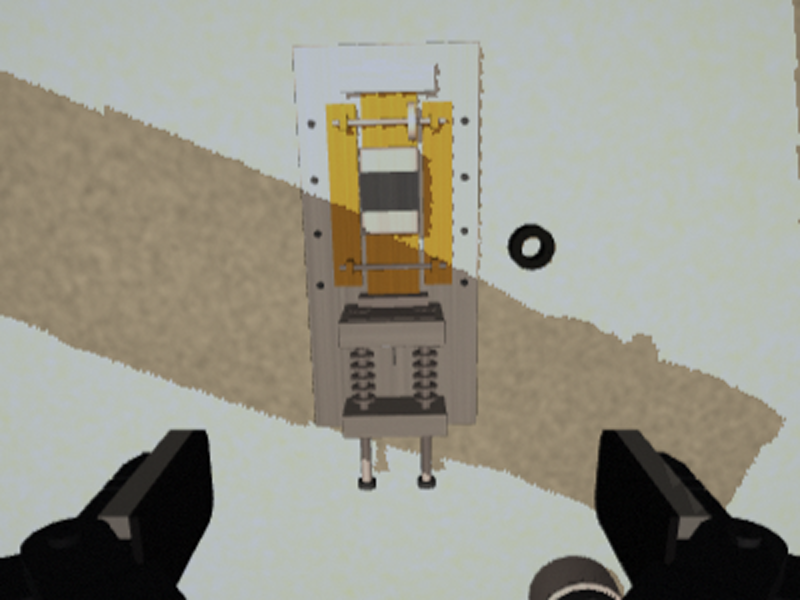

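```bash
python3 - <<'E'
from h import *
C=cal("wrist")
g=lambda p,z: ray(C,(80+(p[0]-.5)/2,50+(p[1]-.5)/2),z)[:2]
def fit(P,M,z):
    P=np.array([g(p,z) for p in P]);M=np.array(M)
    a=P-P.mean(0);b=M-M.mean(0)
    th=np.arctan2((b[:,0]*a[:,1]-b[:,1]*a[:,0]).sum(),(b*a).sum());R=np.array([[np.cos(th),-np.sin(th)],[np.sin(th),np.cos(th)]])
    t=P.mean(0)-R@M.mean(0); r=P-(M@R.T+t); print(np.degrees(th),t,np.round(r*1000,1).tolist())
# jig +x is image-down, jig y: image right (+world x)
s=lambda L,W:[(-L/2,-W/2),(-L/2,W/2),(L/2,W/2),(L/2,-W/2)]
fit([(293,45),(480,42),(476,424),(315,425)],s(.220,.1),.012)
fit([(361,149),(418,149),(418,233),(361,233)],s(.044,.03),.046)
fit([(327,103),(453,102),(453,285),(333,286)],s(.122,.068),.016)
for n,p,z in [("tail",(389,94),.016),("stopL",(339,322),.057),("stopR",(445,320),.057),("nose",(395,295),.026)]: print(n,g(p,z))
E
```

```text
-99.99215323404708 [ 0.5348192  -0.17657437] [[0.1, -0.4], [-0.6, -0.5], [0.2, -0.1], [0.2, 1.0]]
-101.20446728191506 [ 0.5412367  -0.14260116] [[0.5, -1.1], [-0.8, -0.8], [-0.0, 1.0], [0.3, 0.9]]
-100.36567433660292 [ 0.54077938 -0.14763394] [[-1.8, -10.6], [-2.2, -10.8], [2.7, 10.5], [1.3, 10.9]]
tail [ 0.55006782 -0.09400362]
stopL [ 0.5026026  -0.20235823]
stopR [ 0.55715897 -0.21185057]
nose [ 0.53241296 -0.20051145]
```

```bash
cat >> h.py <<'E'
JX=np.array([np.cos(np.radians(-100)),np.sin(np.radians(-100)),0])
MOT=np.array([.5411,-.1424,0])
st=lambda s:print(s,robot.get_time(),np.round(robot.get_tool_pos(),4),np.round(robot.get_tcp_rot(),2),"F",np.round(robot.get_ft_force(),1),"w",robot.get_gripper_width(),robot.get_gripper_force())
E
python3 - <<'E'
from h import *
robot.move_pose(MOT+[0,0,.13],[180,0,80])
st("above")
print(robot.line_to(MOT+[0,0,.018],vel=.08,guard=8)); st("down")
fingers.set_gripper(0.0); st("grip")
im=grab_frame("wrist"); C=cal("wrist")
cv2.imwrite("pics/grip.png",im)
E
```

```text
above 6.7167 [ 0.5414 -0.1427  0.131 ] [1.7996e+02 3.0000e-02 8.0020e+01] F [ 0.4 -0.   0.1] w 0.08555301411146474 0.0
False
down 8.2667 [ 0.5415 -0.1426  0.0186] [1.7995e+02 2.0000e-02 8.0000e+01] F [-0.4 -0.  -0.5] w 0.08546188319735391 0.0
grip 8.8167 [ 0.5415 -0.1425  0.0184] [179.95   0.    80.01] F [0.6 0.7 3. ] w 0.028942023352210824 60.81948637962341
```

View pics/grip.png

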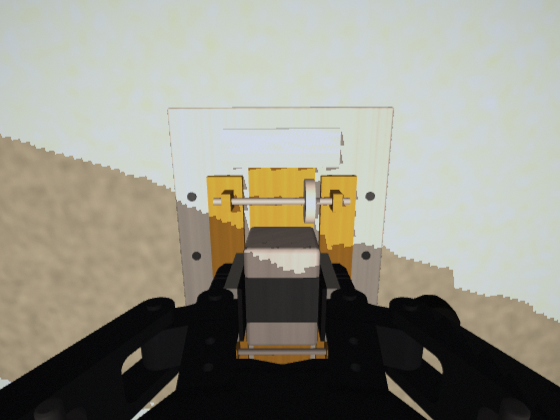

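The motor can (282,290) is centred between the pads. The tail (282,168) is still under the fence lip (281,150). Next I push towards the stop.

```bash
python3 - <<'E'
from h import *
p0=robot.get_tool_pos()
robot.line_to(MOT+[0,0,.018]+.0095*JX,vel=.02); st("push")
print("moved mm",(np.array(robot.get_tool_pos())-p0)@JX*1000)
im=grab_frame("wrist"); C=cal("wrist")
cv2.imwrite("pics/push.png",im[80:330,120:440])
E
```

```text
push 9.4917 [ 0.54   -0.1504  0.0184] [ 1.7995e+02 -1.5000e-01  8.0070e+01] F [3.  9.1 5.3] w 0.02899137247884944 61.38120889663696
moved mm 8.042655880256177
```

View pics/push.png

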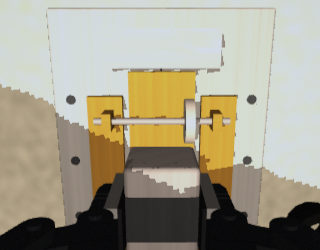

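The tail edge (161,72 in the crop) has only just cleared the lip (row 69), so I push 3 mm more. After that I lift and walk back slowly.

```bash
python3 - <<'E'
from h import *
p0=np.array(robot.get_tool_pos())
B=MOT+[0,0,.018]
robot.line_to(B+.0125*JX,vel=.02); st("push")
g=robot.line_to(B+.0125*JX+[0,0,.006],vel=.03,guard=12); st(f"lift6 {g}")
im=grab_frame("wrist"); cv2.imwrite("pics/lift.png",im[80:330,120:440])
E
```

```text
push 9.8417 [ 0.5395 -0.1532  0.0184] [ 1.7995e+02 -1.7000e-01  8.0080e+01] F [4.1 9.3 5.9] w 0.02968806626601631 61.42787575721741
lift6 False 10.1917 [ 0.5382 -0.1524  0.0228] [-179.88   -0.23   80.07] F [ 2.5  8.  -1.8] w 0.029012818775046297 60.34486413002014
```

View pics/lift.png

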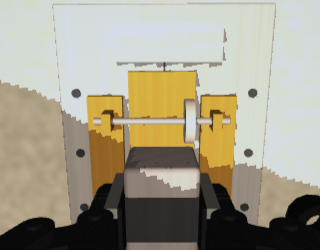

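The tail (161,72) is clear of the lip (row 63), and the lift is free. I carry on to just above the fence.

```bash
python3 - <<'E'
from h import *
B=MOT+[0,0,.018]
g=robot.line_to(B+.0125*JX+[0,0,.0165],vel=.03,guard=12); st(f"lift {g}")
im=grab_frame("wrist"); cv2.imwrite("pics/lift2.png",im[80:330,120:440])
im=grab_frame("scene"); cv2.imwrite("pics/lift2s.png",cv2.resize(im[220:330,150:300],None,fx=4,fy=4))
# first short bit of the walk: 4 mm
g=robot.line_to(B+.0085*JX+[0,0,.0165],vel=.02,guard=8); st(f"back4 {g}")
E
```

```text
lift False 10.7417 [ 0.5376 -0.1522  0.0328] [-179.8    -0.25   80.06] F [ 0.2  8.4 -3. ] w 0.029366637290461326 60.19140958786011
back4 False 11.1917 [ 0.5383 -0.1483  0.0328] [-179.8    -0.24   80.07] F [ 1.1  8.8 -3.3] w 0.028975128508051246 60.1879620552063
```

View pics/lift2s.png

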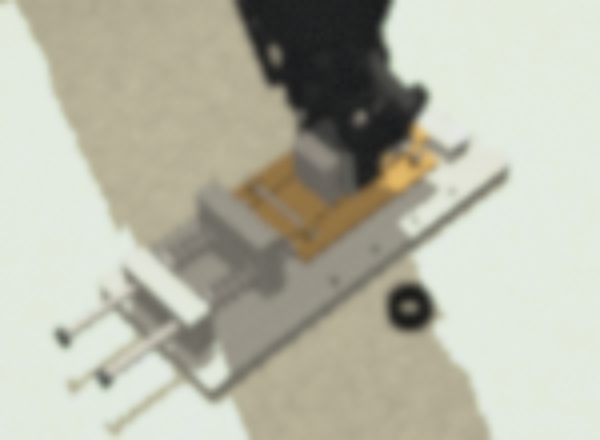

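The chassis is level and above the fence, with its nose still on the stop (240,225). I walk it back now.

```bash
python3 - <<'E'
from h import *
B=MOT+[0,0,.018+.0168]
g=robot.line_to(B-.020*JX,vel=.022,guard=15); st(f"back {g}")
if not g:
    g=robot.line_to(B-.045*JX,vel=.02,guard=15); st(f"back2 {g}")
im=grab_frame("scene"); cv2.imwrite("pics/backs.png",cv2.resize(im[200:330,150:320],None,fx=4,fy=4))
E
```

```text
back False 12.6333 [ 0.5445 -0.1227  0.0347] [-1.7999e+02 -1.0000e-02  7.9990e+01] F [-1.6  4.4 -3.7] w 0.028762565123907145 60.15073478221893
back2 False 14.0333 [ 0.5489 -0.0981  0.0348] [-180.     -0.     79.99] F [ 0.6  0.  -0.7] w 0.029226479424785526 60.26034593582153
```

View pics/backs.png

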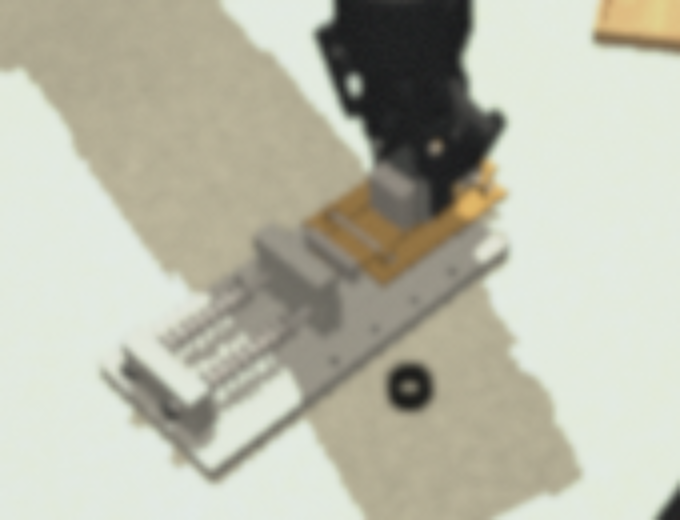

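The stop is home (290,280) and the nose is clear of it. I continue over the fence, then go to the tray.

```bash
python3 - <<'E'
from h import *
B=MOT+[0,0,.018+.0168]
robot.line_to(B-.135*JX,vel=.06)
robot.line_to(B-.135*JX+[0,0,.065],vel=.1)
T=np.array([.562,.239,0])
robot.line_to(T+[0,0,.10],vel=.12,rotation=[180,0,113.8]); st("over")
robot.line_to(T+[0,0,.022],vel=.06); st("near")
g=robot.line_to(T+[0,0,.010],vel=.01,guard=2.5); st(f"down {g}")
im=grab_frame("wrist"); cv2.imwrite("pics/down.png",im)
E
```

```text
over 18.75 [0.5621 0.2386 0.1   ] [-180.      0.    113.76] F [-0.4  0.3 -1.5] w 0.029129723995736444 60.43011546134949
near 20.2 [0.5623 0.2391 0.0225] [1.7996e+02 1.0000e-02 1.1380e+02] F [-0.6  0.8 -1.6] w 0.02871268104508343 60.42995810508728
down True 21.1 [0.562  0.239  0.0124] [-179.99   -0.    113.8 ] F [-0.5 -0.6  6.4] w 0.029104711122078936 61.282997131347656
```

View pics/down.png

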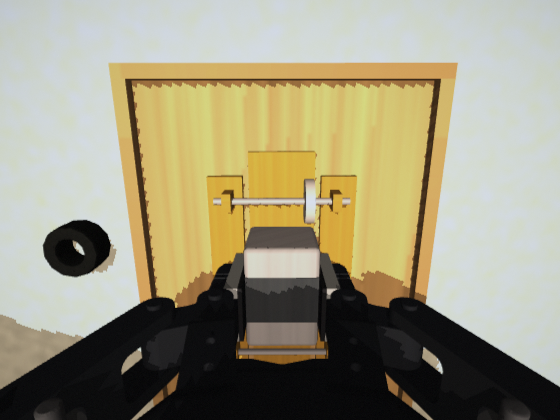

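The chassis is on the tray floor, at exactly the expected height. It is centred and aligned between the side walls (140 and 430). I release it and withdraw.

```bash
python3 - <<'E'
from h import *
fingers.set_gripper(.05); st("open")
T=np.array([.562,.239,0])
robot.line_to(T+[0,0,.13],vel=.08)
robot.line_to(T+[-.05,0,.27],vel=.15); st("up")
im=grab_frame("wrist"); cv2.imwrite("pics/end.png",im)
im=grab_frame("scene"); cv2.imwrite("pics/ends.png",cv2.resize(im[150:330,150:390],None,fx=3,fy=3))
E
```

```text
open 21.4833 [0.5608 0.2388 0.011 ] [-1.7985e+02 -3.0000e-02  1.1380e+02] F [ 0.1 -0.2 -0.6] w 0.050104939117322285 0.0
up 24.2583 [0.5118 0.2389 0.2688] [-1.7979e+02 -5.0000e-02  1.1380e+02] F [-0.1 -0.5 -0.6] w 0.04977080505544575 0.0
```

View pics/ends.png

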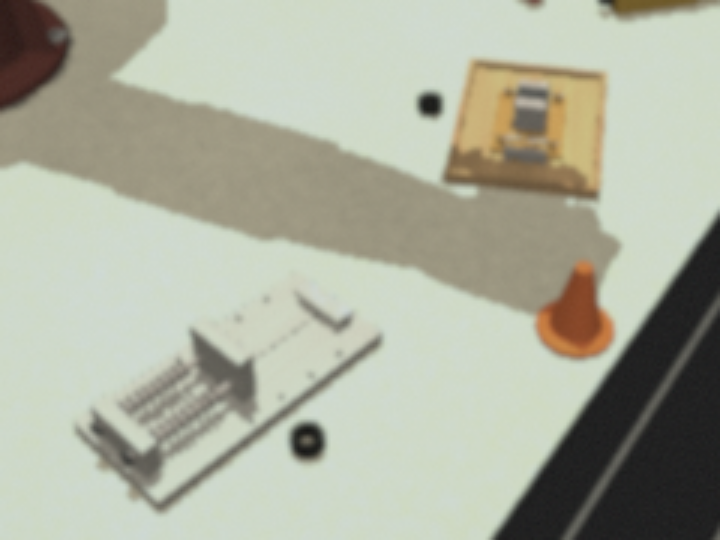

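The chassis lies flat and upright in the tray (530,125), the stop is home (225,360), and the tyres and pylon have not moved.

```bash
python3 -c "
from h import *
print(robot.job_done())"
```

```text
the job is handed in; nothing more can be done
None
```

The chassis is out of the jig and lying flat and right way up in the tray, released; the stop was walked back at about 0.02 m/s and is home, and the job is handed in at about 24 s.

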